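Lock the rim clip and hold its jaw half open

ROBOT

A 6-joint arm with a two-finger parallel gripper is mounted at the origin on the work surface. World frame = base frame: x ahead of the robot, y to its left, z up, the work surface at z = 0. Lengths are in m, angles in rad, forces in N, time in s.
With the tool pointing down it reaches from about 0.4 to 0.825 m from the base axis. Payload 7 kg.
Tool frame: the origin (TCP) lies midway between the tips of the shut fingers; the grasp point (between the pads) lies 19 mm behind it (robot.grip_depth is the distance from the TCP to the grasp point, in m); z points along the fingers, y is the line along which they close (so a half turn about z gives the same grasp; the last joint's range is limited). The gripper opens to 85 mm and grips with 20 to 120 N. Pads are 22 mm wide; open, the fingers measure 114 mm over their backs; the gripper's body (76 mm by 85 mm) begins 54 mm behind the grasp point. The pads swing forward as they close: fully open they stand 13 mm farther back than shut.
Start: joints at [-0.981, 0.359, 0.012, 0, -1.224, -0.288], TCP at [0.201, -0.644, 0.203] pointing down, gripper open.
Joint ranges: [-3.07, 3.07], [-1.43, 2.12], [-1.02, 1.25], [-3.03, 1.67], [-3.05, -0], [-3.03, 3.03]. Speed limits (rad/s): [2.39, 2.39, 3.01, 3.14, 3.14, 3.14].

INTERFACE

Orientations are given as a rotation vector (axis times angle).
In Python, from cell import monitor, read_camera, ticket, robot gives the robot as it stands.
- The arm moves only by the shell command python3 -m crank 'ROWS'. ROWS is JSON, a list that holds one entry, the list of rows, each a list of 7 numbers: the finger opening in mm, from 0 to 85.4, then the shift along the tool's x, y, z scaled (see below), then the turn, a rotation vector about the tool's x, y, z scaled (see below). In form: [[[fingers, x, y, z, rx, ry, rz], ...]]. A call has 1 to 8 rows; each row is the pose to reach, as a shift and turn from the pose commanded when the call began, along the tool's axes at that moment; what a row does not reach only later rows make up. The controller multiplies each number of a shift by 8 cm and each number of a turn by 45 degrees. A row lasts 1/10 s, in which the tool goes at most 50 mm and 8.59 degrees, less where a joint would pass 70% of its speed; a pose out of reach is approached as far as the arm can. A call with a number of a shift or a turn outside -1 to 1 is refused whole. A call with a gripper value outside its range is refused whole. The fingers move at their own pace and stop on an object; the grip force is fixed at half the most. Time passes only in rows, so rows that repeat a pose let the fingers close. It gives the time, the measured TCP pose, the force, the opening and the grip force at its end, in the units of the state.
- monitor.get_obs(): the state, without advancing time (a new reading comes with each control period).
- read_camera(name): name is "side" or "top" or "wrist"; returns a dict with "pixels" (400x640x3 uint8, red, green, blue), "depth" (400x640 float32, m along the optical axis (not along the pixel's ray), 0 where there is no reading), "fx", "fy", "cx", "cy" (pixels), "pose" (4x4, takes a point from camera to world coordinates). Camera axes: x right, y down, z forward; pixel columns grow to the right and rows downward; lengths in m; the calibration is good to about 2 mm. A picture is of the moment at which its call begins.
- ticket.finish_job(): hands the job in; it is judged then, once.
The state is a dict: "time_s": time; "qpos": joint angles; "joint_velocities": joint speeds; "effort": joint torques, N m; "eef_pos": TCP position; "tool_rot": TCP orientation; "ft_force": force on the tool from outside, world axes, zero at the start; "wrist_torque": the same for the moment, N m; "width": finger opening in m; "gripper_force": force on a finger pad.
Only numpy, scipy, OpenCV 4.12 (cv2) and the standard library are available. Lean on these libraries where they do the work, as an engineer would, in place of code of your own. Each camera call takes 0.05 s, during which the arm holds its last target. There are 200 camera calls.

TASK

On the front rim of the grey tiers, turn the clip's black lock ring clockwise (seen from above) until its orange pointer lines up with the green mark, and let go of the ring. Only then press the clip's red thumb pad down half way, until the pad lies level (about 12 mm down), and keep it steadily there for at least three seconds so that I can slip the shoehorn into the open jaw; never push it right down to its stop. Finish while still holding the pad down with the fingers, and leave everything else where it is.

Things in the scene. Friction and masses are not known exactly. Their poses are not given: they have to be found in the camera images.
- tiers: two stacked light grey plastic trays on corner posts, fixed to the table; 240 deep (x) by 360 wide (y), top rim 200 above the table, inner floor of the upper tray at 156, of the lower at 6. Origin on the table under the centre, x points from the front rim to the back
- clip: clip unit fixed on the top of the tiers' front rim: a grey plastic bar 26 (x) by 170 (y) with a lock ring at one end (y = -50) and a spring clip at the other (y = +50). Origin on the top edge of the rim, at the middle of the bar, 200 above the table; y runs along the rim, x points inward over the tray (away from the robot), z up
- collar (a joint): lock ring, turn about a vertical axis, in rad; grows clockwise seen from above. 1.30 = pointer on the green mark (locked); it starts between 0 and 0.5; a stop at 1.36. Stiff (about 0.06 N m) and stays where it is left
- collar_top (a point): centre of the ring's top face, on its axis, 40 above the clip's origin. The ring is a black cylinder 44 in diameter and 24 high, with two ears on opposing sides, 9 wide reaching 31 from the axis over its full height, one orange (the pointer) and one black; a steel post stands 4 above the ring's top. Below the ring lies a white flange 84 in diameter, its top 26 below this point
- collar_pointer (a point): tip of the orange pointer ear, at its top edge, 31 from the ring's axis; turns with the ring
- locked_mark (a point): the green mark on the white flange, 37 from the ring's axis, in the clip's +x direction from it
- clip_lever (a joint): spring lever of the clip, in rad about a hinge along the clip's y, 34 above the clip's origin (at its x = 0, y = 50). 0 = released (jaw shut, pad tilted 0.25 rad up toward its outer end); 0.25 = half way, pad level, jaw open about 9 mm; 0.5 = stop. The spring needs about 4 N on the pad to begin moving, 8 N half way, 12 N at the stop, and pushes the pad back up when released
- lever: the moving steel lever of the clip with its red thumb pad and upper jaw; origin on its hinge, axes parallel to the clip's while it is released
- thumb_pad (a point): centre of the top face of the red thumb pad (36 by 38, 6 thick) on the lever's outer end, towards the robot, 48 out from the hinge. When the pad is level (half way), this point lies 42 above the clip's origin, at clip x = -48, y = 50; released it is about 12 higher
- kettlebell: bystander: small blue kettlebell, 84 in diameter, 120 high, in the lower tray; origin at its underside
- polish_tin: bystander: flat red shoe-polish tin, 70 in diameter, 28 high, in the lower tray; origin at its underside
- ring_dish: bystander: white ceramic ring dish, 84 in diameter, 22 high, in the upper tray; origin at its underside
- shoehorn: bystander: beech shoehorn, 206 long, 40 wide, 12 high, lying in the upper tray; origin at its underside, x along its length
- shaker: bystander: steel shaker bottle with black cap, 84 in diameter, 182 high, standing on the table beside the tiers; origin at its underside
- shoe_brush: bystander: wooden shoe brush with black bristles, 150 long, 45 wide, 40 high, on the table beside the tiers; origin at its underside

How it is judged:
On the way, in this order (a step that is already met when the one before it is completed fails the run):
1. the lock ring's pointer is on the green mark and the fingers have let go of it (value of joint collar above 1.18 rad and contact force between the fingers and clip below 0.3 N), for 0.2 s.
2. the fingers hold the thumb pad half way down for two seconds (value of joint clip_lever between 0.16 and 0.34 rad and contact force between the fingers and lever above 3 N), for 2 s.
At the end, for the whole second after the job is handed in: the ring's pointer is within 0.12 rad of the green mark (or past it, at the stop); the fingers are still pressing the thumb pad with more than 3 N, holding the lever at 0.16 to 0.34 rad (pad level within about 4 mm of its half-way travel), at rest, having held it there for 2 s (all of step 2 and value of joint collar above 1.18 rad and velocity of joint clip_lever between -0.1 and 0.1 rad/s); the arm keeps its last pose, push and grip.
It fails at once if the thumb pad is pressed more than about 5 mm before the ring is locked (value of joint clip_lever above 0.1 rad and value of joint collar below 1.18 rad).
It fails at once if the thumb pad is pushed down to its stop (value of joint clip_lever above 0.46 rad).
It fails at once if a bystander is moved by more than 2 cm (distance of any of kettlebell, polish_tin, ring_dish, shoehorn, shaker, shoe_brush from where it was at the start of the episode above 0.02 m).
It also fails if it takes over 45 s, if anything falls off the work surface, if the arm or the gripper's body presses on something with over 40 N, if the wrist force passes 120 N, or if a joint passes its speed limit or range.

## Working session

There is one attempt and no reset: what is moved stays moved. The work goes in short steps, Python scripts to look and compute and a shell command to move; the robot and the scene stay as the last step left them, time stands still between calls to the robot, and variables do not carry over. Pictures are saved under pics/ and viewed, at most 10 in all, crops included, and the job is handed in when it is done.

```bash
mkdir -p pics; ls
python3 - <<'E'
from cell import monitor, read_camera, robot
import cv2, numpy as np
o=monitor.get_obs(); print({k:np.round(v,3) for k,v in o.items()}, robot)
for n in ("top","side"):
    c=read_camera(n); cv2.imwrite(f"pics/{n}0.png",c["pixels"][:,:,::-1]); np.savez(f"{n}0.npz",**c)
    print(n,c["fx"],c["cx"],c["cy"],np.round(c["pose"],3).tolist())
E
```

```text
pics
{'time_s': np.float64(0.0), 'qpos': array([-0.981,  0.359,  0.011, -0.   , -1.224, -0.288]), 'joint_velocities': array([ 0.001, -0.001,  0.   , -0.   ,  0.001,  0.001]), 'effort': array([-1.0000e-03, -5.8332e+01,  2.9344e+01,  6.9370e+00, -6.0000e-03,
       -0.0000e+00]), 'eef_pos': array([ 0.2  , -0.644,  0.202]), 'tool_rot': array([ 4.720e-01, -3.106e+00, -2.000e-03]), 'ft_force': array([-0.046,  0.086, -0.129]), 'wrist_torque': array([-0.   , -0.012, -0.009]), 'gripper_force': np.float64(0.0), 'width': np.float64(0.085)} <Robot object at 0x7f87c11abb60>
top 367.46739995679417 315.17752788215716 198.12038834130288 [[0.03, -0.986, 0.167, 0.485], [-0.999, -0.032, -0.012, 0.048], [0.017, -0.166, -0.986, 1.213], [0.0, 0.0, 0.0, 1.0]]
side 364.0772027126173 315.2553521587477 199.70956405523378 [[-0.971, -0.133, 0.199, 0.471], [-0.24, 0.532, -0.812, 0.829], [0.002, -0.836, -0.548, 0.708], [0.0, 0.0, 0.0, 1.0]]
```

View pics/top0.png

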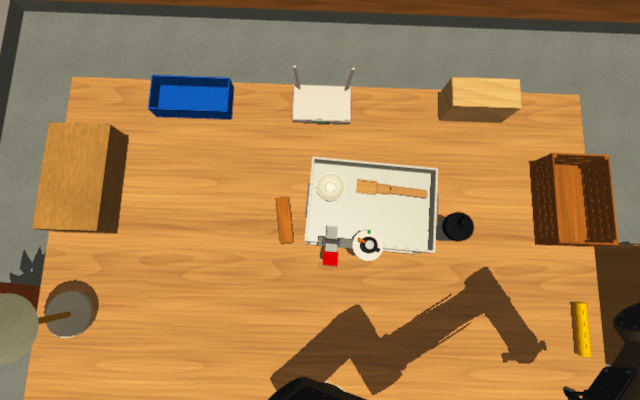

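View pics/side0.png

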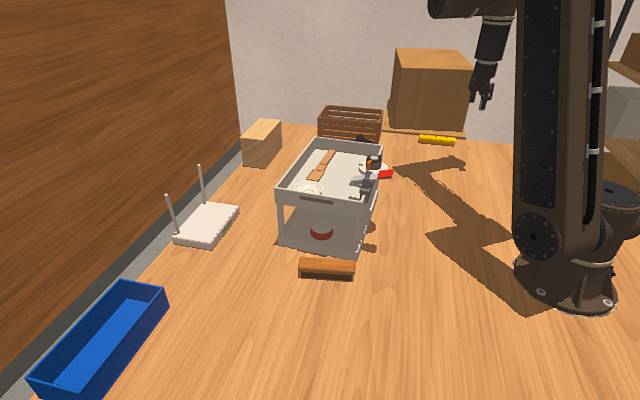

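The top view shows the ring at about (368,245), green mark (369,231), orange pointer near (361,241) and red pad at (330,258). In the side view the pad is at (385,174) and the ring at (373,160).

```bash
cat > h.py <<'E'
import numpy as np, cv2
def pts(c,mask):
    v,u=np.nonzero(mask&(c["depth"]>0)); d=c["depth"][v,u]
    p=np.c_[(u-c["cx"])/c["fx"]*d,(v-c["cy"])/c["fy"]*d,d]
    T=c["pose"]; return p@T[:3,:3].T+T[:3,3],u,v
def masks(c):
    h=cv2.cvtColor(c["pixels"],cv2.COLOR_RGB2HSV).astype(int); H,S,V=h[...,0],h[...,1],h[...,2]
    return dict(red=((H<5)|(H>174))&(S>180)&(V>90),green=(H>45)&(H<85)&(S>120)&(V>60),orange=(H>5)&(H<18)&(S>190)&(V>150),black=(V<60),white=(S<60)&(V>180))
E
python3 - <<'E'
from h import *
for n in ("top","side"):
    c=dict(np.load(f"{n}0.npz")); m=masks(c)
    P,_,_=pts(c,np.ones((400,640),bool)); 
    full=np.zeros((400,640,3)); vv,uu=np.nonzero(c["depth"]>0); full[vv,uu]=P
    box=(full[...,2]>0.19)&(full[...,2]<0.28)&(full[...,0]>.25)&(full[...,0]<.6)&(abs(full[...,1])<.25)
    for k in m:
        p,u,v=pts(c,m[k]&box)
        if len(p): print(n,k,len(p),np.round(np.median(p,0),4),np.round(p.min(0),3),np.round(p.max(0),3),u.min(),u.max(),v.min(),v.max())
    # rim fit
    if n=="top":
        rim=(abs(full[...,2]-0.2)<.006)&(full[...,0]>.2)&(full[...,0]<.8)&(abs(full[...,1])<.4)
        p=full[rim]; print(len(p), cv2.minAreaRect(p[:,:2].astype(np.float32)))
im=cv2.imread("pics/top0.png")[215:275,310:400]; a=cv2.resize(im,None,fx=8,fy=8,interpolation=cv2.INTER_CUBIC)
cv2.imwrite("pics/crop0.png",a)
E
```

```text
top red 183 [ 0.4918 -0.0068  0.253 ] [ 0.474 -0.025  0.241] [0.509 0.011 0.261] 323 337 251 265
top green 6 [ 0.568  -0.112   0.2141] [ 0.565 -0.114  0.213] [ 0.571 -0.111  0.216] 368 369 230 232
top orange 33 [ 0.5388 -0.0837  0.2415] [ 0.474 -0.096  0.215] [0.547 0.011 0.258] 323 364 238 265
top black 117 [ 0.5259 -0.1071  0.2389] [ 0.511 -0.134  0.214] [ 0.552 -0.029  0.243] 338 378 237 252
top white 840 [ 0.5319 -0.092   0.2137] [ 0.49  -0.249  0.194] [0.6   0.06  0.246] 305 417 218 260
884 ((0.6396747827529907, -0.1242605447769165), (0.3698301911354065, 0.25393518805503845), 86.51123809814453)
side red 98 [ 0.4921 -0.0022  0.2545] [ 0.476 -0.023  0.247] [0.509 0.012 0.26 ] 378 392 170 178
side green 2 [ 0.5708 -0.1143  0.2161] [ 0.57  -0.116  0.215] [ 0.572 -0.112  0.217] 359 360 164 164
side orange 12 [ 0.5429 -0.0872  0.241 ] [ 0.479 -0.1    0.236] [ 0.549 -0.026  0.258] 367 391 160 169
side black 27 [ 0.5351 -0.1017  0.2407] [ 0.512 -0.134  0.191] [0.551 0.022 0.242] 360 380 156 197
side white 298 [ 0.5426 -0.0275  0.2162] [ 0.491 -0.247  0.199] [0.6   0.061 0.248] 339 387 151 202
```

View pics/crop0.png

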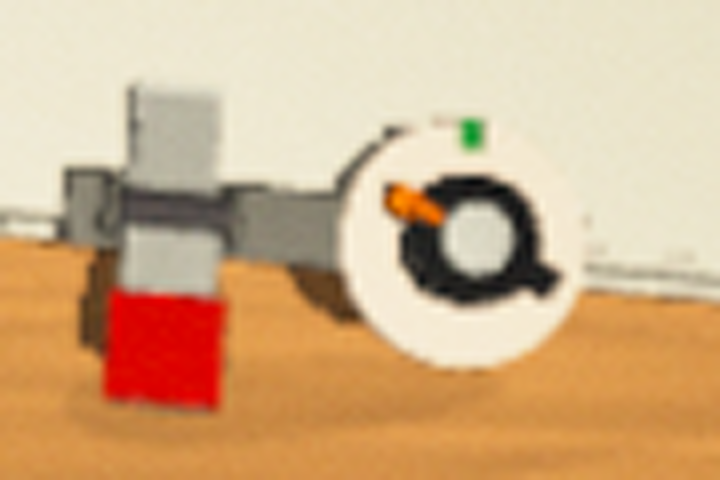

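The crop shows the pointer (orange, ~(400,205) in the crop) pointing forward-left from the ring at (478,240). The green mark is straight ahead at (472,133), so about 1.2 rad clockwise is needed. First I lift, then travel toward the ring.

```bash
python3 -m crank '[[[85,0,0,-1,0,0,0],[85,0,0,-1,0,0,0],[85,0,0,-1,0,0,0]]]' && python3 -m crank '[[[85,-0.5,0.4,-0.9,0,0,0],[85,-1,0.87,-0.9,0,0,0],[85,-1,0.87,-0.9,0,0,0],[85,-1,0.87,-0.9,0,0,0]]]' && python3 -m crank '[[[85,-0.5,0.43,0,0,0,0],[85,-1,0.87,0,0,0,0],[85,-1,0.87,0,0,0,0]]]' && python3 -m crank '[[[85,-0.5,0.43,0,0,0,0],[85,-1,0.87,0,0,0,0],[85,-1,0.87,0,0,0,0]]]' && python3 -m crank '[[[85,-0.5,0.43,0,0,0,0],[85,-1,0.87,0,0,0,0],[85,-1,0.87,0,0,0,0]]]' && python3 -m crank '[[[85,-0.5,0.43,0,0,0,0],[85,-1,0.87,0,0,0,0],[85,-1,0.87,0,0,0,0],[85,-1,0.87,0,0,0,0]]]'
python3 - <<'E'
from cell import monitor, read_camera
import cv2, numpy as np
c=read_camera("wrist"); cv2.imwrite("pics/w1.png",c["pixels"][:,:,::-1]); np.savez("w1.npz",**c); print(np.round(c["pose"],3).tolist(),c["fx"])
o=monitor.get_obs(); print(o["time_s"],o["eef_pos"],o["tool_rot"],o["qpos"])
E
```

```text
time_s: 0.4
eef_pos: [0.2011, -0.6465, 0.288]
tool_rot: [-0.473, 3.104, -0.012]
ft_force: [0.2, -0.2, 0.8]
width: 0.0848
gripper_force: 0.0
time_s: 0.8
eef_pos: [0.2582, -0.5524, 0.3575]
tool_rot: [-0.476, 3.103, -0.006]
ft_force: [-0.1, -0.1, -0.0]
width: 0.0854
gripper_force: 0.0
time_s: 1.1
eef_pos: [0.3135, -0.461, 0.3543]
tool_rot: [-0.477, 3.105, 0.001]
ft_force: [-0.2, -0.1, 1.6]
width: 0.0851
gripper_force: 0.0
time_s: 1.4
eef_pos: [0.3693, -0.3708, 0.354]
tool_rot: [-0.477, 3.105, 0.002]
ft_force: [-0.3, -0.1, -0.0]
width: 0.0856
gripper_force: 0.0
time_s: 1.7
eef_pos: [0.4251, -0.2808, 0.3538]
tool_rot: [0.477, -3.105, -0.002]
ft_force: [-0.3, -0.0, -0.4]
width: 0.085
gripper_force: 0.0
time_s: 2.1
eef_pos: [0.4795, -0.1928, 0.3537]
tool_rot: [0.475, -3.104, -0.0]
ft_force: [-0.1, -0.3, -0.2]
width: 0.085
gripper_force: 0.0
[[-0.3, 0.905, 0.301, 0.402], [0.954, 0.285, 0.095, -0.217], [0.0, 0.315, -0.949, 0.526], [0.0, 0.0, 0.0, 1.0]] 287.9690243269335
2.15 [ 0.47903402 -0.19359683  0.35393976] [ 4.73593430e-01 -3.10423217e+00 -1.99481265e-04] [-3.66672053e-03  3.13045263e-02 -6.41478145e-02  9.75591259e-05
 -1.47678799e+00 -1.26434608e+00]
```

View pics/w1.png

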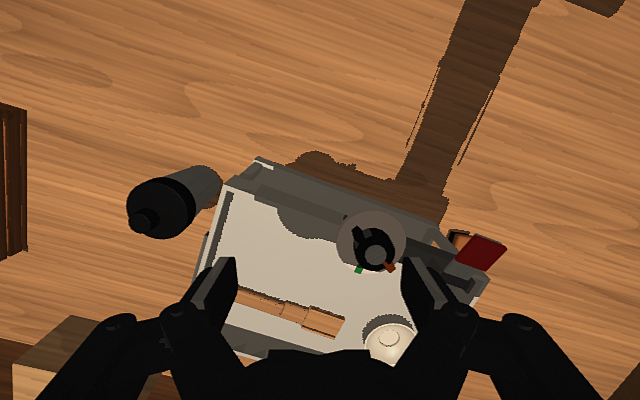

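The wrist view shows the ring at (375,248), orange ear at (389,267), green mark at (359,269) and the pad at (482,253). Now I fit the axis, yaw, and pointer angle.

```bash
cat > fit.py <<'E'
from h import *
from scipy.optimize import least_squares
def run(c,name):
    p,u,v=pts(c,np.ones((400,640),bool)); px=c["pixels"][v,u]
    hsv=cv2.cvtColor(px[None],cv2.COLOR_RGB2HSV)[0].astype(int)
    H,S,V=hsv.T
    near=(np.hypot(p[:,0]-.531,p[:,1]+.11)<.055)
    fl=near&(abs(p[:,2]-.214)<.004)&(S<70)
    # flange disc: min enclosing circle
    (cx,cy),r=cv2.minEnclosingCircle(p[fl][:,:2].astype(np.float32)); print(name,"flange",np.round([cx,cy,r],4))
    rt=near&(abs(p[:,2]-.240)<.004)&(np.hypot(p[:,0]-cx,p[:,1]-cy)<.033)
    q=p[rt,:2]; (a,b),s=cv2.minEnclosingCircle(q.astype(np.float32)); print(" ringtop z",np.median(p[rt,2]).round(4),"enclosing",np.round([a,b,s],4))
    g=near&(H>45)&(H<85)&(S>110); o=near&(H>4)&(H<18)&(S>150)&(p[:,2]>.232)
    rd=((H<5)|(H>174))&(S>180)&(p[:,2]>.23)&(p[:,0]>.4)&(p[:,0]<.56)&(abs(p[:,1])<.08)
    for k,m in (("green",g),("orange",o),("red",rd)):
        if m.sum()<2: continue
        mm=p[m].mean(0); print(" ",k,m.sum(),np.round(mm,4),"ang from axis",round(np.arctan2(mm[1]-cy,mm[0]-cx),3),"r",round(np.hypot(mm[0]-cx,mm[1]-cy),4))
    if rd.sum()>20: print("  pad rect",cv2.minAreaRect(p[rd][:,:2].astype(np.float32)))
E
python3 - <<'E'
from fit import *
for n in ("top0","side0","w1"): run(dict(np.load(n+".npz")),n)
E
```

```text
top0 flange [ 0.535  -0.1045  0.0487]
 ringtop z 0.2401 enclosing [ 0.5317 -0.1083  0.028 ]
  green 6 [ 0.5679 -0.1121  0.2145] ang from axis -0.228 r 0.0339
  orange 21 [ 0.5406 -0.09    0.2397] ang from axis 1.197 r 0.0156
  red 183 [ 0.4915 -0.0067  0.2528] ang from axis 1.989 r 0.1069
  pad rect ((0.49221205711364746, -0.006697321310639381), (0.0350140705704689, 0.03494413197040558), 84.01549530029297)
side0 flange [ 0.534  -0.1114  0.0428]
 ringtop z 0.2411 enclosing [ 0.5304 -0.1103  0.0313]
  green 3 [ 0.5692 -0.113   0.217 ] ang from axis -0.046 r 0.0353
  orange 21 [ 0.541  -0.0889  0.2391] ang from axis 1.271 r 0.0236
  red 98 [ 0.4925 -0.0029  0.2547] ang from axis 1.936 r 0.1162
  pad rect ((0.492642879486084, -0.005376018583774567), (0.034071944653987885, 0.034374967217445374), 2.6836092472076416)
w1 flange [ 0.5307 -0.1041  0.049 ]
 ringtop z 0.2406 enclosing [ 0.5314 -0.1085  0.0293]
  green 57 [ 0.562  -0.114   0.2199] ang from axis -0.309 r 0.0328
  orange 88 [ 0.5421 -0.0907  0.2407] ang from axis 0.864 r 0.0176
  red 1095 [ 0.4916 -0.0104  0.2545] ang from axis 1.967 r 0.1015
  pad rect ((0.49281707406044006, -0.008915800601243973), (0.03862117603421211, 0.03553406149148941), 86.18408966064453)
```

```bash
python3 -m crank '[[[85,-0.3,0.25,0,0,0,-0.15],[85,-0.6,0.5,0,0,0,-0.3],[85,-0.93,0.81,0,0,0,-0.5],[85,-0.93,0.81,0,0,0,-0.7],[85,-0.93,0.81,0,0,0,-0.85],[85,-0.93,0.81,0,0,0,-1],[85,-0.93,0.81,0,0,0,-1],[85,-0.93,0.81,0,0,0,-1]]]'
python3 - <<'E'
from cell import monitor
import numpy as np
from scipy.spatial.transform import Rotation as R
o=monitor.get_obs(); M=R.from_rotvec(o["tool_rot"]).as_matrix(); print(o["eef_pos"],np.round(M,3),np.arctan2(M[1,1],M[0,1]), "err tool", M.T@(np.array([.5312,-.1092,.219])-o["eef_pos"])/.08,o["qpos"])
E
```

```text
time_s: 2.95
eef_pos: [0.5305, -0.1106, 0.3545]
tool_rot: [1.618, -2.693, -0.0]
ft_force: [0.6, 0.5, 0.0]
width: 0.085
gripper_force: 0.0
[ 0.53048488 -0.11064891  0.35453787] [[-0.47  -0.883 -0.   ]
 [-0.883  0.47  -0.   ]
 [ 0.     0.    -1.   ]] 2.6528114488244734 err tool [-2.05035608e-02  4.04989898e-04  1.69421961e+00] [ 1.56206536e-01  7.52328646e-02 -1.58656813e-02  7.57674622e-05
 -1.47990738e+00 -6.44994614e-01]
```

```bash
python3 -m crank '[[[85,-0.02,0,0.35,0,0,0],[85,-0.02,0,0.7,0,0,0],[85,-0.02,0,1,0,0,0],[85,-0.02,0,1,0,0,0]]]' && python3 -m crank '[[[85,0,0,0.25,0,0,0],[85,0,0,0.45,0,0,0],[85,0,0,0.6,0,0,0],[85,0,0,0.7,0,0,0],[85,0,0,0.7,0,0,0]]]' && python3 -m crank '[[[60,0,0,0,0,0,0],[54,0,0,0,0,0,0],[48,0,0,0,0,0,0],[44,0,0,0,0,0,0],[40,0,0,0,0,0,0],[40,0,0,0,0,0,0],[40,0,0,0,0,0,0]]]'
```

```text
time_s: 3.35
eef_pos: [0.5295, -0.1084, 0.2714]
tool_rot: [1.617, -2.688, -0.005]
ft_force: [1.1, -0.1, -0.7]
width: 0.0849
gripper_force: 0.0
time_s: 3.85
eef_pos: [0.5314, -0.1081, 0.2182]
tool_rot: [1.623, -2.689, -0.001]
ft_force: [0.6, 0.3, -0.4]
width: 0.0847
gripper_force: 0.0
time_s: 4.55
eef_pos: [0.5316, -0.1079, 0.2186]
tool_rot: [-1.625, 2.689, 0.0]
ft_force: [0.3, -0.4, -0.5]
width: 0.04
gripper_force: 0.0
```

Run:
```python
from cell import monitor, read_camera
import cv2, numpy as np
c=read_camera("wrist"); d=read_camera("side")
a=cv2.resize(c["pixels"][180:400,200:480],None,fx=2,fy=2); b=cv2.resize(d["pixels"][125:215,315:425],None,fx=3,fy=3,interpolation=cv2.INTER_CUBIC)
im=np.zeros((440+270,560,3),np.uint8); im[:440,:560]=a; im[440:,:330]=b
cv2.imwrite("pics/w2.png",cv2.resize(im[:,:,::-1],None,fx=.84,fy=.84))
o=monitor.get_obs(); print(o["time_s"],o["width"],o["gripper_force"],o["ft_force"],o["wrist_torque"])
from fit import run
run(c,"w2"); run(read_camera("top"),"t2")
```

```text
4.65 0.040144930455426595 0.0 [-0.7064071  0.4838807 -0.3377488] [0.01959518 0.03547889 0.05436219]
w2 flange [ 0.5324 -0.104   0.0489]
 ringtop z 0.2407 enclosing [ 0.5321 -0.1085  0.029 ]
  green 103 [ 0.559  -0.1163  0.2254] ang from axis -0.432 r 0.0293
  orange 293 [ 0.5415 -0.0915  0.2426] ang from axis 0.944 r 0.0154
  red 475 [ 0.5048 -0.0096  0.2534] ang from axis 1.855 r 0.0984
  pad rect ((0.49545034766197205, -0.034129802137613297), (0.09038402885198593, 0.027278663590550423), 86.66822052001953)
t2 flange [0. 0. 0.]
 ringtop z nan enclosing [0. 0. 0.]
  orange 51 [ 0.4981 -0.1285  0.6742] ang from axis -0.252 r 0.5144
  return _methods._mean(a, axis=axis, dtype=dtype,
  ret = ret.dtype.type(ret / rcount)
```

View pics/w2.png

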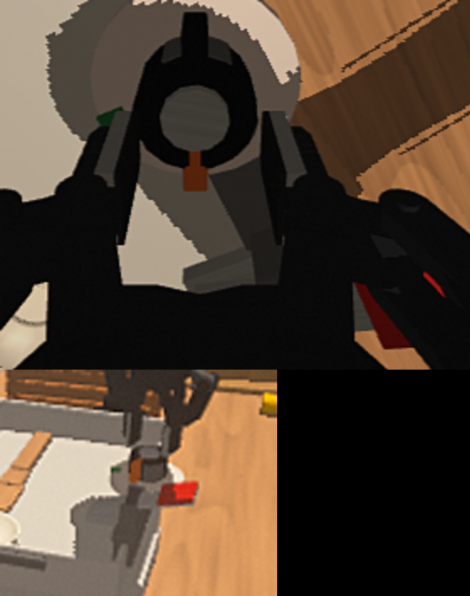

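The fingers straddle the ring, centred, with the ears perpendicular to the closing line, but contact is not made yet. I'll close further.

```bash
python3 -m crank '[[[36,0,0,0,0,0,0],[32,0,0,0,0,0,0],[28,0,0,0,0,0,0],[25,0,0,0,0,0,0],[25,0,0,0,0,0,0]]]'
```

```text
time_s: 5.2
eef_pos: [0.5316, -0.1079, 0.2186]
tool_rot: [1.625, -2.689, -0.0]
ft_force: [-0.6, 0.4, -0.4]
width: 0.025
gripper_force: 0.0
```

Run:
```python
from cell import monitor, read_camera
import cv2, numpy as np
from h import pts
c=read_camera("wrist"); d=read_camera("side"); np.savez("w3.npz",**c); np.savez("s3.npz",**d)
a=cv2.resize(c["pixels"][180:340,230:430],None,fx=2,fy=2); b=cv2.resize(d["pixels"][120:190,335:405],None,fx=5,fy=5,interpolation=cv2.INTER_CUBIC)
im=np.zeros((350,750,3),np.uint8); im[:320,:400]=a; im[:350,400:]=b
cv2.imwrite("pics/w3.png",im[:,:,::-1])
P,u,v=pts(c,np.ones((400,640),bool))
T=c["pose"]; 
o=monitor.get_obs(); e=o["eef_pos"]
from scipy.spatial.transform import Rotation as R
M=R.from_rotvec(o["tool_rot"]).as_matrix()
L=(P-e)@M  # tool coords
G=np.full((400,640,3),np.nan); G[v,u]=L
for r in range(190,300,12):
    print(r,[tuple(np.round(G[r,k]*1000).astype(int)) if G[r,k,0]==G[r,k,0] else None for k in range(240,430,14)])
```

```text
190 [(np.int64(13), np.int64(-67), np.int64(63)), (np.int64(13), np.int64(-55), np.int64(62)), (np.int64(30), np.int64(-32), np.int64(4)), (np.int64(30), np.int64(-23), np.int64(4)), (np.int64(31), np.int64(-14), np.int64(3)), None, (np.int64(30), np.int64(3), np.int64(4)), (np.int64(30), np.int64(12), np.int64(4)), (np.int64(30), np.int64(21), np.int64(5)), (np.int64(-31), np.int64(66), np.int64(217)), (np.int64(-31), np.int64(86), np.int64(217)), (np.int64(-32), np.int64(106), np.int64(218)), (np.int64(-32), np.int64(126), np.int64(218)), (np.int64(-32), np.int64(146), np.int64(218))]
202 [(np.int64(2), np.int64(-68), np.int64(63)), (np.int64(3), np.int64(-56), np.int64(62)), (np.int64(22), np.int64(-33), np.int64(5)), (np.int64(22), np.int64(-24), np.int64(4)), (np.int64(22), np.int64(-15), np.int64(4)), (np.int64(31), np.int64(-5), np.int64(-21)), (np.int64(24), np.int64(3), np.int64(-2)), (np.int64(22), np.int64(12), np.int64(3)), (np.int64(23), np.int64(21), np.int64(3)), (np.int64(23), np.int64(30), np.int64(3)), (np.int64(-49), np.int64(88), np.int64(218)), (np.int64(-50), np
[... 4555 characters left out ...]
, np.int64(218)), (np.int64(-189), np.int64(163), np.int64(218))]
298 [(np.int64(7), np.int64(-32), np.int64(-74)), (np.int64(12), np.int64(-24), np.int64(-80)), (np.int64(12), np.int64(-19), np.int64(-80)), (np.int64(11), np.int64(-14), np.int64(-79)), (np.int64(-95), np.int64(-22), np.int64(62)), (np.int64(-94), np.int64(-8), np.int64(61)), (np.int64(-96), np.int64(5), np.int64(63)), (np.int64(-52), np.int64(14), np.int64(5)), (np.int64(5), np.int64(14), np.int64(-70)), (np.int64(12), np.int64(18), np.int64(-80)), (np.int64(12), np.int64(23), np.int64(-80)), (np.int64(7), np.int64(31), np.int64(-73)), (np.int64(12), np.int64(34), np.int64(-80)), (np.int64(14), np.int64(38), np.int64(-82))]
```

View pics/w3.png

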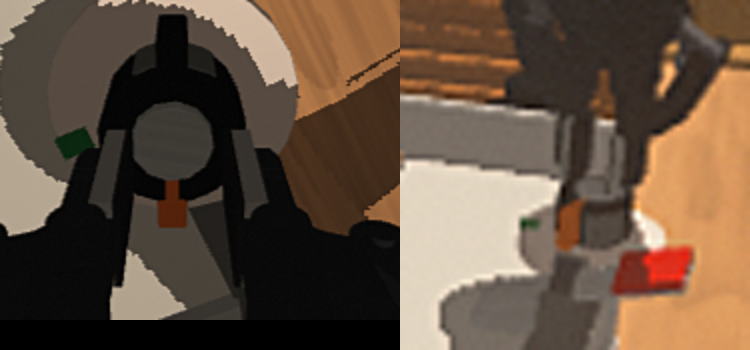

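The side and wrist views show the finger tips hovering above the ring: they are about 35 mm behind the nominal TCP, closing on nothing. I'll reopen, then measure the true tip height by depth.

```bash
python3 -m crank '[[[66,0,0,0,0,0,0],[66,0,0,0,0,0,0],[66,0,0,0,0,0,0],[66,0,0,0,0,0,0]]]'
cat > tip.py <<'E'
from cell import monitor, read_camera
from h import *
from scipy.spatial.transform import Rotation as R
def tip(show=True):
    c=read_camera("wrist"); o=monitor.get_obs(); e=o["eef_pos"]; M=R.from_rotvec(o["tool_rot"]).as_matrix()
    P,u,v=pts(c,np.ones((400,640),bool)); L=(P-e)@M*1000
    dark=c["pixels"][v,u].max(1)<256
    for s in (-1,1):
        y=L[:,1]*s; m=(y>8)&(y<60)&(abs(L[:,0])<25)&(L[:,2]<-5)&(L[:,2]>-80)
        q=L[m]; k=np.argsort(-q[:,2])
        hist=np.histogram(q[:,2],bins=np.arange(-80,0,5))[0]
        print(s,hist); 
        for z in (-15,-20,-25,-30,-35,-40,-50):
            r=q[abs(q[:,2]-z)<2.5]
            if len(r): print("  z",z,"y",np.percentile(r[:,1]*s,[2,98]).round(1),"x",np.percentile(r[:,0],[2,98]).round(1),len(r))
    return c
if __name__=="__main__": tip(); o=monitor.get_obs(); print(o["time_s"],o["width"],o["eef_pos"])
E
python3 tip.py
```

```text
time_s: 5.7
eef_pos: [0.5316, -0.1079, 0.2186]
tool_rot: [1.625, -2.689, 0.0]
ft_force: [0.4, 0.8, 0.2]
width: 0.0663
gripper_force: 0.0
-1 [ 228  385  317  301  282  235  222  164   60    0  210 1061   64   53
   50]
  z -15 y [ 8.5 20.8] x [13.5 24.2] 57
  z -20 y [ 8.3 22.5] x [-15.7  22.8] 872
  z -25 y [ 8.2 21.5] x [-12.8  20.4] 432
  z -35 y [32.9 33.4] x [-6.7  7.2] 17
  z -40 y [32.8 39.3] x [-9.9 11.3] 115
  z -50 y [32.9 46.2] x [-9.5 11.3] 243
1 [227 383 303 308 270 242 226 166  58   0  40 846  55  42  40]
  z -15 y [ 8.3 18.9] x [ 9.  22.7] 48
  z -20 y [ 8.2 19.3] x [-13.9  21.1] 702
  z -25 y [ 8.  18.2] x [-12.4  19.2] 218
  z -35 y [32.7 33.2] x [-4.9  7.8] 16
  z -40 y [32.6 39.6] x [-9.9 11.2] 114
  z -50 y [32.7 46.2] x [-9.1 11.4] 231
5.75 0.06603727559494599 [ 0.53161378 -0.10790458  0.21862109]
```

The true tips sit 36 mm behind the nominal TCP at this opening, so I descend about 30 mm more and grip.

```bash
python3 -m crank '[[[66,0,-0.01,0.12,0,0,0],[66,0,-0.01,0.24,0,0,0],[66,0,-0.01,0.32,0,0,0],[66,0,-0.01,0.38,0,0,0],[66,0,-0.01,0.38,0,0,0]]]' && python3 -m crank '[[[56,0,0,0,0,0,0],[50,0,0,0,0,0,0],[46,0,0,0,0,0,0],[43,0,0,0,0,0,0],[40,0,0,0,0,0,0],[38,0,0,0,0,0,0],[38,0,0,0,0,0,0]]]'
```

```text
time_s: 6.25
eef_pos: [0.5318, -0.1083, 0.1871]
tool_rot: [1.624, -2.688, -0.001]
ft_force: [1.0, 0.2, 0.4]
width: 0.0659
gripper_force: 0.0
time_s: 6.95
eef_pos: [0.5334, -0.1086, 0.1892]
tool_rot: [-1.624, 2.687, -0.003]
ft_force: [2.9, -3.8, 5.4]
width: 0.0422
gripper_force: 60.6
```

Gripped at 60 N. Now I turn clockwise 45°.

```bash
python3 -m crank '[[[38,0,0,0,0,0,0.15],[38,0,0,0,0,0,0.3],[38,0,0,0,0,0,0.45],[38,0,0,0,0,0,0.6],[38,0,0,0,0,0,0.75],[38,0,0,0,0,0,0.9],[38,0,0,0,0,0,1],[38,0,0,0,0,0,1]]]'
python3 - <<'E'
from cell import read_camera, monitor
from fit import *
c=read_camera("wrist"); np.savez("w4.npz",**c); o=monitor.get_obs(); print(o["wrist_torque"],o["eef_pos"])
try: run(c,"w4")
except Exception as e: print(e)
E
```

```text
time_s: 7.75
eef_pos: [0.5346, -0.11, 0.1893]
tool_rot: [-0.468, 3.103, -0.005]
ft_force: [9.1, -12.3, 0.1]
width: 0.0421
gripper_force: 60.7
[-4.09890991 -3.10784471 -0.06707843] [ 0.5346056  -0.10999897  0.18929985]
w4 flange [ 0.5317 -0.1039  0.049 ]
 ringtop z 0.2407 enclosing [ 0.5314 -0.1069  0.0315]
  green 46 [ 0.5636 -0.1144  0.2227] ang from axis -0.319 r 0.0335
  orange 346 [ 0.5529 -0.1052  0.2435] ang from axis -0.061 r 0.0212
  red 6725 [ 0.4911 -0.0113  0.2545] ang from axis 1.985 r 0.1011
  pad rect ((0.49298757314682007, -0.008581124246120453), (0.04063412547111511, 0.035919126123189926), 86.65736389160156)
```

```bash
python3 -m crank '[[[38,0,0,0,0,0,0.12],[38,0,0,0,0,0,0.24],[38,0,0,0,0,0,0.34],[38,0,0,0,0,0,0.4],[38,0,0,0,0,0,0.4]]]'
python3 - <<'E'
from cell import read_camera, monitor
from fit import *
c=read_camera("wrist"); np.savez("w5.npz",**c); o=monitor.get_obs(); print(o["wrist_torque"],o["eef_pos"],o["gripper_force"])
run(c,"w5")
im=cv2.resize(c["pixels"][150:330,220:480],None,fx=3,fy=3,interpolation=cv2.INTER_CUBIC); im=cv2.convertScaleAbs(im,alpha=2)
cv2.imwrite("pics/w5.png",im[:,:,::-1])
E
```

```text
time_s: 8.3
eef_pos: [0.5347, -0.1108, 0.1893]
tool_rot: [0.022, 3.137, -0.006]
ft_force: [10.6, -15.1, -0.5]
width: 0.0417
gripper_force: 60.8
[-5.50919804 -3.52300754 -0.07067151] [ 0.53472919 -0.11074758  0.18931813] 60.81897854804993
w5 flange [ 0.5313 -0.1038  0.0489]
 ringtop z 0.2407 enclosing [ 0.5318 -0.1071  0.0318]
  green 4 [ 0.5211 -0.1141  0.2553] ang from axis -2.35 r 0.0145
  orange 353 [ 0.5549 -0.1111  0.2415] ang from axis -0.301 r 0.0247
  red 8377 [ 0.4911 -0.0107  0.2546] ang from axis 1.979 r 0.1014
  pad rect ((0.4930519461631775, -0.008583439514040947), (0.04061884060502052, 0.03621622547507286), 85.7019271850586)
```

View pics/w5.png

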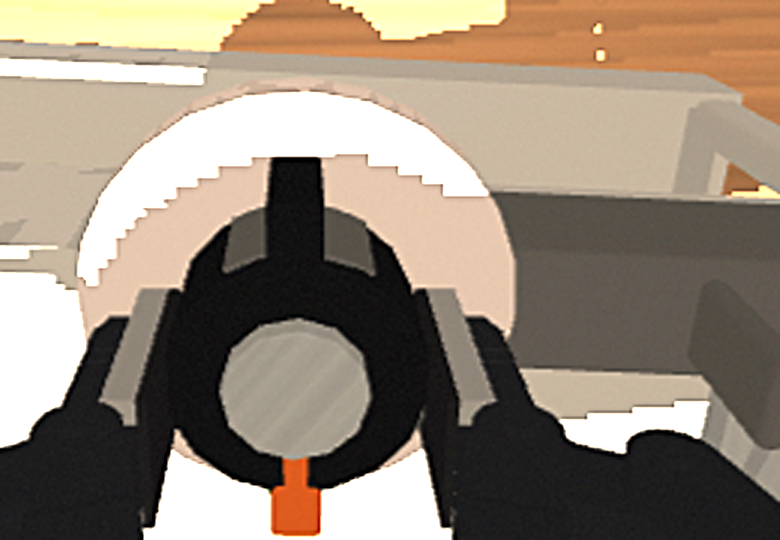

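The pointer lies straight ahead over the now-hidden green mark. The rim slope suggests about 0.05 rad remains, so I add a small nudge, then open and lift straight up.

```bash
python3 -m crank '[[[38,0,0,0,0,0,0.06],[38,0,0,0,0,0,0.06],[38,0,0,0,0,0,0.06]]]' && python3 -m crank '[[[50,0,0,0,0,0,0],[60,0,0,0,0,0,0],[66,0,0,0,0,0,0],[66,0,0,0,0,0,0],[66,0,0,0,0,0,0]]]' && python3 -m crank '[[[66,0,0,-0.2,0,0,0],[66,0,0,-0.5,0,0,0],[66,0,0,-1,0,0,0],[66,0,0,-1,0,0,0]]]' && python3 -m crank '[[[30,0,0,-0.5,0,0,0],[0,0,0,-0.5,0,0,0],[0,0,0,-0.5,0,0,0],[0,0,0,-0.5,0,0,0],[0,0,0,-0.5,0,0,0],[0,0,0,-0.5,0,0,0]]]'
python3 - <<'E'
from fit import *
from tip import tip
from cell import monitor
from scipy.spatial.transform import Rotation as R
c=tip(); np.savez("w6.npz",**c); run(c,"w6"); o=monitor.get_obs(); print(o["time_s"],o["eef_pos"],o["width"],o["ft_force"])
im=cv2.convertScaleAbs(c["pixels"][100:400,150:550],alpha=1.5); cv2.imwrite("pics/w6.png",cv2.resize(im,None,fx=1.8,fy=1.8)[:,:,::-1])
M=R.from_rotvec(o["tool_rot"]).as_matrix(); print(M.round(3))
E
```

```text
time_s: 8.65
eef_pos: [0.5347, -0.1109, 0.1893]
tool_rot: [0.093, 3.136, -0.006]
ft_force: [10.1, -15.7, -0.8]
width: 0.0421
gripper_force: 60.9
time_s: 9.15
eef_pos: [0.5322, -0.108, 0.1881]
tool_rot: [-0.093, -3.14, -0.0]
ft_force: [-0.3, 0.5, -0.1]
width: 0.066
gripper_force: 0.0
time_s: 9.55
eef_pos: [0.5349, -0.1085, 0.2737]
tool_rot: [0.092, 3.132, -0.001]
ft_force: [-0.6, 0.7, -0.4]
width: 0.0659
gripper_force: 0.0
time_s: 10.15
eef_pos: [0.532, -0.1083, 0.3074]
tool_rot: [-0.093, -3.139, 0.0]
ft_force: [0.2, -1.0, -0.1]
width: 0.0
gripper_force: 0.0
-1 [436 196  19  21  77  60  63  57  31   0   0   0   0   0   0]
  z -35 y [ 8.2 11.7] x [6.  7.3] 13
  z -40 y [ 8.1 13.1] x [6.6 7.7] 45
  z -50 y [ 8.2 13.5] x [6.3 7.5] 64
1 [428 191  19  19  75  66  67  51  32   0   0   0   0   0   0]
  z -35 y [ 8.8 11.8] x [6.5 7.1] 11
  z -40 y [ 8.1 13.5] x [6.6 7.5] 46
  z -50 y [ 8.1 13.5] x [6.5 7.6] 60
w6 flange [ 0.5316 -0.1039  0.049 ]
 ringtop z 0.2407 enclosing [ 0.532  -0.1103  0.0311]
  green 7 [ 0.536  -0.1002  0.2603] ang from axis 0.702 r 0.0058
  orange 147 [ 0.5537 -0.1135  0.2464] ang from axis -0.408 r 0.0241
  red 2186 [ 0.4919 -0.0091  0.2546] ang from axis 1.967 r 0.1027
  pad rect ((0.4929174482822418, -0.00869719311594963), (0.03865090757608414, 0.03499729186296463), 86.5506820678711)
10.2 [ 0.53213548 -0.10825708  0.30760706] 0.00033623242687212397 [-0.0786982   0.06464358 -0.18330116]
[[-0.998  0.059 -0.001]
 [ 0.059  0.998 -0.   ]
 [ 0.001 -0.    -1.   ]]
```

View pics/w6.png

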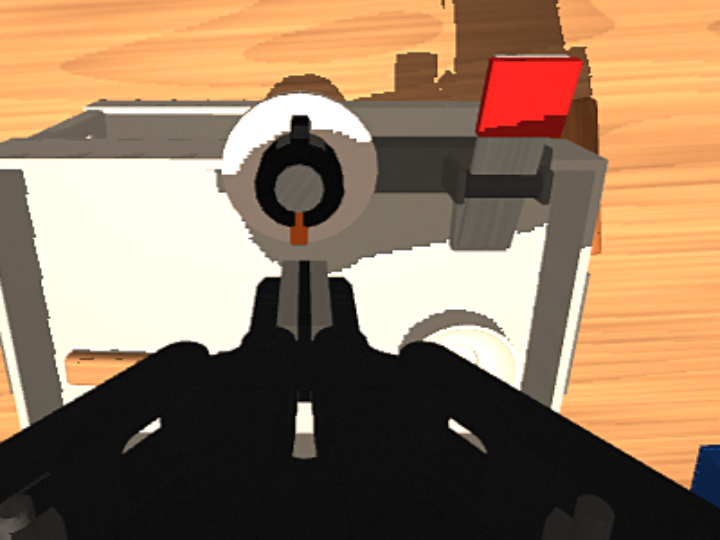

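The pointer is squarely on the mark (the ears align with the rim normal, and green is hidden beneath the orange ear) and the ring is released. Next I move the shut fingers over the pad.

```bash
python3 -m crank '[[[0,0.3,0.5,0,0,0,0],[0,0.6,1,0,0,0,0],[0,0.6,1,0,0,0,0],[0,0.6,1,0,0,0,0]]]' && python3 -m crank '[[[0,0,0.235,0.2,0,0,0],[0,0,0.235,0.5,0,0,0],[0,0,0.235,0.8,0,0,0],[0,0,0.235,0.85,0,0,0],[0,0,0.235,0.85,0,0,0]]]'
python3 - <<'E'
from cell import monitor, read_camera
from h import *
from scipy.spatial.transform import Rotation as R
c=read_camera("wrist"); d=read_camera("side"); o=monitor.get_obs(); print(o["time_s"],o["eef_pos"],o["ft_force"])
M=R.from_rotvec(o["tool_rot"]).as_matrix(); P,u,v=pts(c,np.ones((400,640),bool)); L=(P-o["eef_pos"])@M*1000
m=(abs(L[:,1])<14)&(abs(L[:,0])<25)&(L[:,2]<-20)
for z in range(-50,-18,2):
    r=L[m&(abs(L[:,2]-z)<1)]
    if len(r): print(z,len(r),r.min(0).round(1),r.max(0).round(1))
red=masks(c)["red"]; p,_,_=pts(c,red); p=p[(p[:,2]>.23)]; print("red tool",((p-o["eef_pos"])@M*1000).min(0).round(1),((p-o["eef_pos"])@M*1000).max(0).round(1))
a=cv2.resize(c["pixels"][100:400,170:500],None,fx=1.2,fy=1.2); b=cv2.resize(d["pixels"][110:200,340:420],None,fx=4,fy=4)
im=np.zeros((360,720,3),np.uint8); im[:360,:396]=a; im[:,400:]=b; cv2.imwrite("pics/w7.png",im[:,:,::-1])
E
```

```text
time_s: 10.6
eef_pos: [0.489, -0.0247, 0.3085]
tool_rot: [0.089, 3.14, 0.0]
ft_force: [0.5, 0.3, 0.8]
width: -0.0001
gripper_force: 0.0
time_s: 11.1
eef_pos: [0.4903, -0.0077, 0.2398]
tool_rot: [-0.095, -3.139, 0.002]
ft_force: [0.8, -0.3, 0.7]
width: -0.0003
gripper_force: 0.0
11.2 [ 0.49115653 -0.0072349   0.24127721] [0.27318179 0.53165152 0.33676177]
-50 118 [  6.7 -13.7 -51. ] [ 12.3  13.1 -49. ]
-48 130 [  6.9 -13.9 -49. ] [ 12.4  12.9 -47. ]
-46 96 [  6.7 -13.9 -47. ] [ 12.4  13.1 -45. ]
-44 121 [  6.7 -13.7 -45. ] [ 12.4  12.8 -43. ]
-42 104 [  6.9 -13.9 -43. ] [ 12.2  12.9 -41. ]
-40 100 [  6.6 -13.5 -41. ] [ 12.2  13.2 -39. ]
-38 88 [  7.  -13.2 -39. ] [ 12.2  11.7 -37. ]
-36 84 [  7.  -12.3 -37. ] [ 12.3  11.4 -35. ]
-34 48 [  7.  -11.3 -35. ] [ 12.3  10.9 -33. ]
-32 19 [ 11.2  -6.  -33. ] [ 11.8   5.1 -31.7]
red tool [-14.9 -18.6 -13. ] [-3.1 17.4 -9.7]
```

View pics/w7.png

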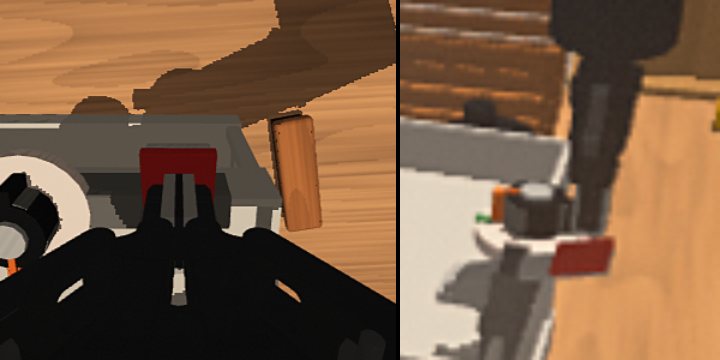

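The fingers (tip 31.5 mm behind the nominal TCP) stand centred above the red pad and clear of it. I'll descend in small steps, watching the force.

```bash
python3 -m crank '[[[0,0.01,0,0.06,0,0,0],[0,0.01,0,0.12,0,0,0],[0,0.01,0,0.15,0,0,0],[0,0.01,0,0.15,0,0,0]]]' && python3 -m crank '[[[0,0,0,0.03,0,0,0],[0,0,0,0.05,0,0,0],[0,0,0,0.07,0,0,0],[0,0,0,0.07,0,0,0]]]'
```

```text
time_s: 11.6
eef_pos: [0.4894, -0.0068, 0.2283]
tool_rot: [0.093, 3.14, -0.0]
ft_force: [0.1, -0.1, 0.4]
width: -0.0002
gripper_force: 0.2
time_s: 12.0
eef_pos: [0.4893, -0.0068, 0.2227]
tool_rot: [-0.093, -3.14, 0.0]
ft_force: [-3.3, 0.6, 5.2]
width: -0.0002
gripper_force: 2.4
```

```bash
python3 -m crank '[[[0,0,0,0.03,0,0,0],[0,0,0,0.06,0,0,0],[0,0,0,0.09,0,0,0],[0,0,0,0.09,0,0,0]]]' && python3 -m crank '[[[0,0,0,0.02,0,0,0],[0,0,0,0.04,0,0,0],[0,0,0,0.04,0,0,0]]]'
python3 - <<'E'
from cell import monitor, read_camera
from h import *
c=read_camera("wrist"); o=monitor.get_obs(); print(o["time_s"],o["eef_pos"],o["ft_force"],o["wrist_torque"])
for n in ("wrist","side"):
    c=read_camera(n); h=cv2.cvtColor(c["pixels"],cv2.COLOR_RGB2HSV).astype(int); m=((h[...,0]<5)|(h[...,0]>174))&(h[...,1]>180)
    p,_,_=pts(c,m); p=p[(p[:,2]>.225)&(p[:,0]>.45)&(p[:,0]<.53)&(abs(p[:,1])<.04)]
    for s,q in (("left",p[p[:,1]>.006]),("right",p[p[:,1]<-.019])):
        if len(q)>8:
            A=np.c_[q[:,0]-.4896,np.ones(len(q))]; k=np.linalg.lstsq(A,q[:,2],rcond=None)[0]; print(n,s,len(q),"slope dz/dx",k[0].round(3),"z at centre",k[1].round(4), q[:,0].min().round(3),q[:,0].max().round(3))
E
```

```text
time_s: 12.4
eef_pos: [0.4889, -0.0069, 0.2155]
tool_rot: [-0.093, -3.139, 0.0]
ft_force: [-5.5, 1.0, 7.3]
width: -0.0003
gripper_force: 3.5
time_s: 12.7
eef_pos: [0.4885, -0.0069, 0.2125]
tool_rot: [-0.093, -3.139, 0.0]
ft_force: [-7.2, 2.0, 10.2]
width: -0.0006
gripper_force: 5.2
12.75 [ 0.48857135 -0.00688777  0.212623  ] [-6.97201215  1.03938449 10.13207379] [ 0.57567184  2.73617763 -0.01554977]
wrist left 343 slope dz/dx 0.061 z at centre 0.2421 0.472 0.503
wrist right 540 slope dz/dx 0.009 z at centre 0.2424 0.471 0.505
side left 25 slope dz/dx -0.019 z at centre 0.2408 0.475 0.505
```

The pad is level (slope ≈ 0, centre at 0.242 m). I'll hold it steady for over three seconds.

```bash
for i in 1; do :; done; python3 -m crank '[[[0,0,0,0,0,0,0],[0,0,0,0,0,0,0],[0,0,0,0,0,0,0],[0,0,0,0,0,0,0],[0,0,0,0,0,0,0],[0,0,0,0,0,0,0],[0,0,0,0,0,0,0],[0,0,0,0,0,0,0]]]' && python3 -m crank '[[[0,0,0,0,0,0,0],[0,0,0,0,0,0,0],[0,0,0,0,0,0,0],[0,0,0,0,0,0,0],[0,0,0,0,0,0,0],[0,0,0,0,0,0,0],[0,0,0,0,0,0,0],[0,0,0,0,0,0,0]]]' && python3 -m crank '[[[0,0,0,0,0,0,0],[0,0,0,0,0,0,0],[0,0,0,0,0,0,0],[0,0,0,0,0,0,0],[0,0,0,0,0,0,0],[0,0,0,0,0,0,0],[0,0,0,0,0,0,0],[0,0,0,0,0,0,0]]]' && python3 -m crank '[[[0,0,0,0,0,0,0],[0,0,0,0,0,0,0],[0,0,0,0,0,0,0],[0,0,0,0,0,0,0],[0,0,0,0,0,0,0],[0,0,0,0,0,0,0],[0,0,0,0,0,0,0],[0,0,0,0,0,0,0]]]'
python3 - <<'E'
from cell import monitor, read_camera
from h import *
c=read_camera("wrist"); o=monitor.get_obs(); print(o["time_s"],o["eef_pos"],o["ft_force"],np.abs(o["joint_velocities"]).max())
h=cv2.cvtColor(c["pixels"],cv2.COLOR_RGB2HSV).astype(int); m=((h[...,0]<5)|(h[...,0]>174))&(h[...,1]>180)
p,_,_=pts(c,m); p=p[(p[:,2]>.225)&(p[:,0]>.475)&(p[:,0]<.502)&(abs(p[:,1])<.04)]
A=np.c_[p[:,0]-.4896,p[:,1],np.ones(len(p))]; print(len(p),np.linalg.lstsq(A,p[:,2],rcond=None)[0].round(4))
E
```

```text
time_s: 13.65
eef_pos: [0.4886, -0.0069, 0.2127]
tool_rot: [-0.093, -3.139, 0.0]
ft_force: [-7.2, 1.6, 9.9]
width: 0.0002
gripper_force: 5.1
time_s: 14.45
eef_pos: [0.4886, -0.0069, 0.2127]
tool_rot: [-0.093, -3.139, 0.0]
ft_force: [-7.3, 1.3, 9.4]
width: -0.0002
gripper_force: 5.1
time_s: 15.25
eef_pos: [0.4886, -0.0069, 0.2128]
tool_rot: [-0.093, -3.139, 0.0]
ft_force: [-7.8, 1.6, 9.9]
width: 0.0001
gripper_force: 5.1
time_s: 16.05
eef_pos: [0.4886, -0.0069, 0.2127]
tool_rot: [-0.093, -3.139, 0.0]
ft_force: [-7.5, 1.7, 11.1]
width: 0.0003
gripper_force: 5.1
16.1 [ 0.48858489 -0.00684556  0.21271548] [-7.50338203  2.15077594 10.1851746 ] 0.0023031777351262567
1219 [-0.0109 -0.0167  0.2421]
```

```bash
python3 -c "
from cell import ticket
print(ticket.finish_job())"
```

```text
the job is handed in; nothing more can be done
None
```

I turned the lock ring until its pointer sat over the green mark and let go. I then pressed the thumb pad level, held it steady at about 10 N for over three seconds, and handed the job in with the fingers still holding it; no verdict came back.

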